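Clear a crush test off the hand press bed and tally it

TASK

Take the blue scraper and wipe all four broken ceramic shards off the press bed into the red scrap tray, working under the ram without bumping the arm on the press; the shards are sharp, so touch them with nothing but the scraper. Stand the scraper back upright, wholly on its round mat, and only then count the test: swing the tally counter's lever all the way to its stop and let it spring back. Leave the four other parts on the bench where they are.

Things in the scene. Friction and masses are not known exactly. Their poses are not given: they have to be found in the camera images.
- press: dark cast iron hand press bolted to the bench, 0.52 m tall. Origin on the bench, under the work bed; z up, y from the column to the open front, x along the bed. The column is 72 mm wide (x) with its front face at y = -100 mm; the head overhangs the bed (x within 32 mm, y up to 8 mm, from z = 250 mm up).
- press_bed (a point): point on the top face of the press bed, 78 mm above the press's origin, axes as the press's. The bed is a smooth flat steel plate without rims, x from -105 to 105 mm, y from -97 mm (at the column) to 113 mm (open front). The shards' middles start within 36 mm of x = 0 and from y = -58 to 46 mm.
- press_ram (a point): underside of the press's ram foot, 40 mm across, 92 mm above the bed at bed x = 0, y = -30 mm
- press_hub (a point): hub of the press's hand lever, on a shaft across the head (press x from -60 to 90 mm, y = -68 mm, 335 mm above the bench); the lever rises from it backwards, away from the bed's front
- scrap_tray: red open scrap tray, 130 mm (its x, along the press's x) x 215 mm, 56 mm high, 4 mm walls and floor, fixed to the bench at the +x or the -x end of the press bed (differs from start to start), tucked 10 mm under the overhanging bed plate, rim 22 mm below the bed's top face. Origin on the bench under its middle.
- caps_tray: grey tray of black toggle lever caps, same size as the scrap tray, fixed at the other end of the bed; no shard may get in. Origin on the bench under its middle.
- shard_a: ivory ceramic shard with a small brass insert in its top, an irregular flat prism about 46 x 28 mm and 20 mm thick, lying loose on the press bed in any yaw; origin in the middle of its underside, z up
- shard_b: ivory ceramic shard with a small brass insert in its top, an irregular flat prism about 40 x 28 mm and 18 mm thick, lying loose on the press bed in any yaw; origin in the middle of its underside, z up
- shard_c: ivory ceramic shard with a small brass insert in its top, an irregular flat prism about 44 x 25 mm and 18 mm thick, lying loose on the press bed in any yaw; origin in the middle of its underside, z up
- shard_d: ivory ceramic shard with a small brass insert in its top, an irregular flat prism about 35 x 30 mm and 22 mm thick, lying loose on the press bed in any yaw; origin in the middle of its underside, z up
- scraper: bed scraper, 0.28 to 0.44 kg, standing on the mat: a straight blue block 180 mm long (its x), 24 mm thick (its y) and 30 mm high (its z), flat below, with an upright aluminium grip 44 mm long (x from -84 to -40 mm), 24 mm thick and reaching to 92 mm height near one end. Origin in the middle of its underside; +x points to the long end without the grip.
- scraper_grip (a point): point on the scraper's grip, 70 mm above its underside and 62 mm from the blade's middle, where to hold it across its 24 mm thickness; axes as the scraper's
- scraper_tip (a point): bottom of the scraper's long end (the end without the grip), 90 mm from the blade's middle
- scraper_heel (a point): bottom of the scraper's other end, under the grip side, 90 mm from the blade's middle
- mat: round black rubber mat, 230 mm across and 4 mm thick, fixed to the bench; the scraper's place. Origin on the bench under its middle.
- tally_counter: grey bench tally counter with a steel lever on top, fixed to the bench; case about 96 x 72 mm, 58 mm high, on a 120 x 84 mm foot. Origin on the bench under the lever's pivot; at rest the lever points along its x, and the case reaches from y = -30 to 54 mm.
- tally_lever (a joint): angle of the tally lever in rad: 0 at rest, stop at 1.1; it swings in the level plane, anticlockwise seen from above (from the counter's +x towards its +y), against a return spring of 0.06 to 0.17 N m (at most about 2.5 N at the knob), and springs back to 0 by itself when let go
- tally_knob (a point): middle of the upright red finger knob at the lever's end: 16 mm across, 34 mm tall (63 to 97 mm above the bench), 75 mm from the pivot; moves with the lever
- tally_pivot (a point): lever pivot on top of the counter, 66 mm above the bench
- pitot_switch: chrome pitot switch body with brass fittings lying on the bench, 136 mm long (its x), 36 mm thick, 44 mm high; leave it alone. Origin in the middle of its underside.
- terminal_block: whole ivory ceramic terminal block with brass screws, 110 x 42 mm, 36 mm high; leave it alone. Origin in the middle of its underside.
- detent_tester: knurled aluminium detent tester with a black foot, upright, 60 mm across, 90 mm tall; leave it alone. Origin in the middle of its underside.
- guarded_cover: bright orange guarded switch cover on a black base, 80 x 48 mm, 57 mm high; leave it alone. Origin in the middle of its underside.
Not all that is in view belongs to the job. Leave any pink look-alike of the shard_a alone. Leave any turquoise look-alike of the shard_c alone.

How it is judged:
By the outcome, as a careful person would: the job done as asked, in the order asked, and still so for the second after the job is handed in, with the robot touching nothing.
It also fails if it takes over 54 s, if anything falls off the work surface, if the arm or the gripper's body presses on something with over 40 N, if the wrist force passes 120 N, or if a joint passes its speed limit or range.

ROBOT

A 6-joint arm with a two-finger parallel gripper is mounted at the origin on the work surface. World frame = base frame: x ahead of the robot, y to its left, z up, the work surface at z = 0. Lengths are in m, angles in rad, forces in N, time in s.
With the tool pointing down it reaches from about 0.3 to 0.775 m from the base axis. Payload 14.6 kg.
Tool frame: the origin (TCP) lies midway between the tips of the shut fingers; the grasp point (between the pads) lies 19 mm behind it (ctrl.pinch_z is the z of the grasp point in the tool frame, in m); z points along the fingers, y is the line along which they close (so a half turn about z gives the same grasp; the last joint's range is limited). The gripper opens to 94 mm and grips with 3 to 60 N. Pads are 16 mm wide; open, the fingers measure 119 mm over their backs; the gripper's body (75 mm by 177 mm) begins 78 mm behind the grasp point.
Start: joints at [1.223, 0.3, 1.521, -0, 1.321, -0.067], TCP at [0.152, 0.528, 0.205] pointing down, gripper open.
Joint ranges: [-3.03, 3.03], [-0.79, 2.21], [0.23, 2.52], [-1.04, 4.18], [0, 3.07], [-2.55, 2.55]. Speed limits (rad/s): [2.22, 2.22, 2.57, 3.14, 3.14, 3.14].

INTERFACE

Orientations are given as [roll, pitch, yaw] about the fixed x, y, z axes, in that order (R = Rz(yaw) Ry(pitch) Rx(roll)).
In Python, from station import ctrl, camera, ticket gives the robot as it stands. The module is installed in compiled form; this text tells all that it offers.
- The arm moves only by the shell command python3 -m inch 'ROWS' [FORCE]. ROWS is text: rows parted by semicolons, each of 7 numbers parted by spaces: the opening, from -1 (shut) to 1 (fully open), then the shift along the tool's x, y, z in units of 0.03 m (1.0 is 0.03 m), then the turn, a rotation vector about the tool's x, y, z in units of 10 degrees (1.0 is 10 degrees). In form: grip dx dy dz rx ry rz; .... A call has 1 to 10 rows; each row shifts and turns the commanded pose from where the row before left it, along the tool's axes as they then stand; what a row does not reach is not made up. A row lasts 1/8 s, in which the tool goes at most 62.5 mm and 10.7 degrees, less where a joint would pass 70% of its speed; a pose out of reach is approached as far as the arm can. A call with a number of a shift or a turn outside -1 to 1 is refused whole. A call with a gripper value outside its range is refused whole. The fingers move at their own pace and stop on an object; FORCE is the grip in N (left out, the last holds). Time passes only in rows, so rows that do not move let the fingers close. It gives the time, the measured TCP pose, the force, the opening and the grip force at its end, in the units of the state.
- ctrl.get_obs(): the state, without advancing time (a new reading comes with each control period).
- camera(name): name is "scene" or "top" or "wrist"; returns a dict with "img" (480x640x3 uint8, blue, green, red), "range_z" (480x640 float32, m along the optical axis (not along the pixel's ray), 0 where there is no reading), "intrinsics" (3x3 intrinsics, pixels), "view" (4x4, takes a point from world to camera coordinates). Camera axes: x right, y down, z forward; pixel columns grow to the right and rows downward; lengths in m; the calibration is good to about 2 mm. A picture is of the moment at which its call begins.
- ticket.hand_in(): hands the job in; it is judged then, once.
The state is a dict: "time_s": time; "qpos": joint angles; "joint_vel": joint speeds; "tau": joint torques, N m; "ee_pos": TCP position; "eef_rot": TCP orientation; "force": force on the tool from outside, world axes, zero at the start; "moment": the same for the moment, N m; "grip_width": finger opening in m; "grip_force": force on a finger pad.
Only numpy, scipy, OpenCV 4.12 (cv2) and the standard library are available. Lean on these libraries where they do the work, as an engineer would, in place of code of your own. Each camera call takes 0.05 s, during which the arm holds its last target. There are 200 camera calls.

## Working session

There is one attempt and no reset: what is moved stays moved. The work goes in short steps, Python scripts to look and compute and a shell command to move; the robot and the scene stay as the last step left them, time stands still between calls to the robot, and variables do not carry over. Pictures are saved under pics/ and viewed, at most 10 in all, crops included, and the job is handed in when it is done.

```bash
mkdir -p pics; cat > h.py <<'E'
import numpy as np, cv2
from station import ctrl, camera
def pts(c):
    K=c["intrinsics"];V=np.linalg.inv(c["view"]);d=c["range_z"]
    v,u=np.mgrid[:480,:640]
    P=np.stack([(u-K[0,2])/K[0,0]*d,(v-K[1,2])/K[1,1]*d,d],-1)
    return P@V[:3,:3].T+V[:3,3]
E
python3 - <<'E'
from h import *
for n in("top","scene"):
    c=camera(n);cv2.imwrite(f"pics/{n}0.png",c["img"]);np.savez(f"{n}0.npz",**c)
    print(n,c["intrinsics"].tolist(),np.linalg.inv(c["view"]).round(3).tolist(),(c["range_z"]>0).mean())
print(ctrl.get_obs(),ctrl.pinch_z)
E
```

```text
top [[444.7788557585285, 0.0, 325.60756844344104], [0.0, 444.7788557585285, 241.52188109132572], [0.0, 0.0, 1.0]] [[0.019, -0.986, 0.168, 0.425], [-1.0, -0.015, 0.025, -0.015], [-0.022, -0.169, -0.985, 1.179], [0.0, 0.0, 0.0, 1.0]] 0.996142578125
scene [[488.0842657867089, 0.0, 325.1584497580513], [0.0, 488.0842657867089, 236.5978442469352], [0.0, 0.0, 1.0]] [[-0.429, 0.748, -0.506, 1.112], [0.904, 0.358, -0.236, 0.243], [0.005, -0.559, -0.829, 1.092], [0.0, 0.0, 0.0, 1.0]] 0.9961653645833334
{'time_s': 0.1, 'qpos': array([ 1.22337634e+00,  3.00419823e-01,  1.52151371e+00, -7.28319294e-06,
        1.32069184e+00, -6.66041669e-02]), 'joint_vel': array([ 0.00020799, -0.00149366, -0.00266532,  0.00101626,  0.0001665 ,
        0.00046387]), 'tau': array([ 1.06860763e-03, -5.32635498e+01, -3.53295708e+01,  7.09553459e-02,
        2.33792252e-02,  2.13949733e-05]), 'ee_pos': array([0.1523545 , 0.52823578, 0.20494295]), 'eef_rot': array([-3.14056175e+00, -6.16937255e-05,  2.86077861e+00]), 'force': array([ 0.03362179, -0.55661018, -0.51297172]), 'moment': array([-0.03779955, -0.0490787 , -0.07848327]), 'grip_force': 0.0, 'grip_width': 0.09391815417865759} -0.0188
```

View pics/top0.png

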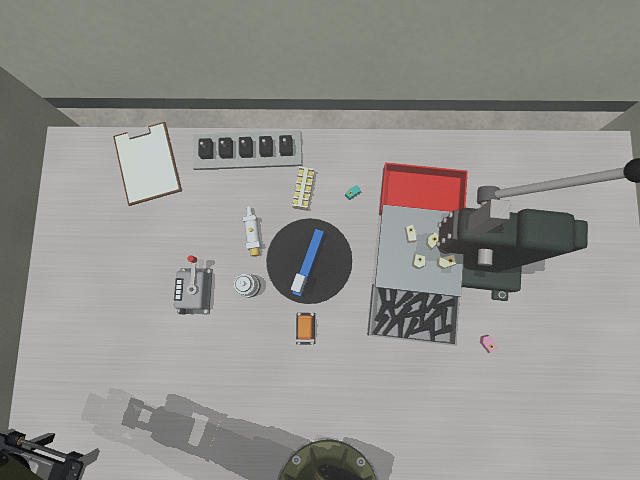

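View pics/scene0.png

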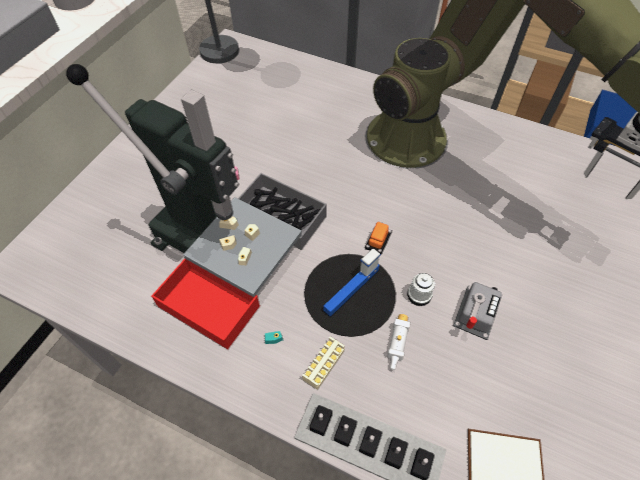

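The top view shows the ivory shards on the bed at about (411,234), (433,240), (419,261) and (446,261). The red tray is at (425,187), the scraper at (310,260) with its grip at (298,283), and the tally knob at (192,259). The pink piece at (488,344) and the turquoise one at (353,192) are look-alikes off the bed, so I leave them alone.

```bash
python3 - <<'E'
from h import *
for n in("top","scene"):
    c=dict(np.load(f"{n}0.npz"));P=pts(c);hsv=cv2.cvtColor(c["img"],cv2.COLOR_BGR2HSV).astype(int);H,S,Vv=hsv[...,0],hsv[...,1],hsv[...,2]
    X,Y,Z=P[...,0],P[...,1],P[...,2]
    def rep(name,m,k=1):
        nn,l,st,ce=cv2.connectedComponentsWithStats(m.astype(np.uint8))
        for i in sorted(range(1,nn),key=lambda i:-st[i,4])[:k]:
            q=P[l==i]; r=cv2.minAreaRect((q[:,:2]*1000).astype(np.float32))
            print(n,name,st[i,4],ce[i].round(),"mean",q.mean(0).round(4),"z",q[:,2].min().round(3),q[:,2].max().round(3),"rect",np.round(r[0],1),np.round(r[1],1),round(r[2],1))
    near=(X>0.2)&(X<0.9)
    rep("blue",(H>100)&(H<125)&(S>150)&(Vv>80)&(Z>0.02)&near&(Z<0.05))
    rep("grip",(Z>0.085)&(Z<0.11)&(S<60)&(abs(Y)<0.15)&near,2)
    rep("mat",(Vv<60)&(Z>-0.01)&(Z<0.012)&near)
    rep("bedtop",(abs(Z-0.078)<0.008)&(S<60)&(Y<-.1)&near)
    rep("shard",(Z>0.088)&(Z<0.108)&(Y<-.1)&(Y>-.4)&(H>12)&(H<35)&(S>25)&(Vv>150)&near,6)
    rep("redtray",((H<6)|(H>174))&(S>150)&(Y<0.1)&near)
    rep("knob",((H<6)|(H>174))&(S>150)&(Y>0.2)&near,2)
    rep("tallycase",(Z>0.045)&(Z<0.063)&(Y>0.2)&(Y<.45)&near&(X<.55))
    rep("head",(Z>0.25)&(Y<-.15)&(Y>-.6)&(X>.2),2)
    rep("tallylever",(Z>0.063)&(Z<0.11)&(Y>0.25)&(Y<.45)&near&(X<.55))
E
```

```text
top blue 221 [311. 252.] mean [0.5924 0.0526 0.0344] z 0.028 0.04 rect [591.7  51.6] [ 23.1 123.9] 71.1
top grip 174 [297. 283.] mean [0.5072 0.0795 0.0958] z 0.086 0.102 rect [507.7  79.8] [24.2 43.3] 72.0
top mat 138 [313. 271.] mean [0.5452 0.047  0.0047] z -0.001 0.01 rect [552.2  42.8] [ 22.3 116. ] 75.6
top bedtop 5442 [414. 253.] mean [ 0.5866 -0.2072  0.0787] z 0.07 0.086 rect [ 597.  -224.2] [210.9 210.8] 84.6
top shard 83 [448. 260.] mean [ 0.5676 -0.2851  0.0986] z 0.09 0.103 rect [ 564.8 -283.2] [23.6 38.1] 14.9
top shard 59 [432. 239.] mean [ 0.6199 -0.2493  0.0971] z 0.093 0.102 rect [ 618.  -249.5] [24.2 32.6] 44.6
top shard 19 [421. 258.] mean [ 0.5707 -0.2188  0.1011] z 0.098 0.104 rect [ 571.7 -219.7] [10.6 17.6] 48.1
top shard 13 [410. 230.] mean [ 0.6423 -0.1955  0.098 ] z 0.095 0.101 rect [ 642.  -194.9] [9.6 8.5] 88.2
top shard 5 [417. 255.] mean [ 0.5791 -0.2103  0.1015] z 0.1 0.102 rect [ 579.7 -210.5] [9.9 2.4] 89.1
top shard 2 [406. 228.] mean [ 0.6452 -0.1853  0.0958] z 0.096 0.096 rect [ 645.2 -185.3] [2.4 0. ] -179.1
top redtray 2814 [422. 190.] mean [ 0.
[... 1532 characters left out ...]
088 0.103 rect [ 570.3 -275.6] [26.8 39.1] 52.3
scene shard 1 [251. 251.] mean [ 0.6154 -0.1864  0.0894] z 0.089 0.089 rect [ 615.4 -186.4] [0. 0.] 0.0
scene redtray 5063 [206. 303.] mean [ 0.7546 -0.2431  0.0169] z -0.002 0.062 rect [ 755.8 -236.9] [217.8 130.8] 84.8
scene knob 79 [471. 322.] mean [0.5656 0.3487 0.0873] z 0.01 0.1 rect [556. 349.] [30.8 14.4] 0.5
scene tallycase 913 [482. 303.] mean [0.492  0.3619 0.0581] z 0.045 0.063 rect [483.5 362.2] [ 72.  108.2] 89.4
scene head 8769 [174. 141.] mean [ 0.6157 -0.3159  0.4003] z 0.25 0.554 rect [ 613.6 -341.1] [248.8 126.2] 85.2
scene tallylever 174 [477. 303.] mean [0.5033 0.3499 0.0702] z 0.063 0.078 rect [509.6 353.2] [71.1 25.8] 6.1
```

```bash
cat > t.py <<'E'
import sys
from h import *
from scipy.spatial.transform import Rotation as R
# usage: t.py x y z yaw_of_tool(deg)
def need(x,y,z,yaw):
    o=ctrl.get_obs();Rc=R.from_euler("xyz",o["eef_rot"])
    d=Rc.inv().apply(np.array([x,y,z])-o["ee_pos"])/0.03
    w=(Rc.inv()*R.from_euler("xyz",[np.pi,0,np.radians(yaw)])).as_rotvec(degrees=True)/10
    print("need",d.round(2),"turn",w.round(2),"t",o["time_s"],"q",o["qpos"].round(2),"F",o["force"].round(1),"w",round(o["grip_width"],4),round(o["grip_force"],1))
if __name__=="__main__":need(*map(float,sys.argv[1:]))
E
python3 -m inch '1 -.97 -.69 0 0 0 0;1 -.97 -.69 0 0 0 0;1 -.97 -.69 0 0 0 0;1 -.97 -.69 0 0 0 0;1 -.97 -.69 0 0 0 0;1 -.97 -.69 0 0 0 0;1 -.97 -.69 0 0 0 0;1 -.97 -.69 0 0 0 0' && python3 -m inch '1 -.97 -.69 0 0 0 0;1 -.97 -.69 0 0 0 0;1 -.97 -.69 0 0 0 0;1 -.97 -.69 0 0 0 0;1 -.97 -.69 0 0 0 0;1 -.97 -.69 0 0 0 0;1 -.97 -.69 0 0 0 .14;1 -.97 -.69 0 0 0 .14;1 0 0 0 0 0 0' 60
python3 t.py 0.507 0.081 0.055 161.1
python3 - <<'E'
from h import *
c=camera("wrist");cv2.imwrite("pics/w1.png",c["img"]);P=pts(c);Z=P[...,2]
m=(Z>.085)&(Z<.105)&(abs(P[...,0]-.507)<.06)&(abs(P[...,1]-.08)<.06)
print(m.sum(),cv2.minAreaRect((P[m][:,:2]*1000).astype(np.float32)))
hsv=cv2.cvtColor(c["img"],cv2.COLOR_BGR2HSV);b=(hsv[...,0]>100)&(hsv[...,0]<125)&(hsv[...,1]>150)&(Z>.028)&(Z<.042)
print(b.sum(),cv2.minAreaRect((P[b][:,:2]*1000).astype(np.float32)))
c=dict(np.load("scene0.npz"));P=pts(c);m=(c["img"].max(-1)<60)&(abs(P[...,2]-.004)<.006)&(abs(P[...,0]-.58)<.14)&(abs(P[...,1]-.06)<.14)
print("mat",cv2.minEnclosingCircle((P[m][:,:2]*1000).astype(np.float32)))
E
```

```text
time_s: 1.1
ee_pos: [0.3307, 0.3038, 0.2053]
eef_rot: [-3.141, -0.0, 2.861]
force: [0.6, 0.5, -0.4]
grip_width: 0.094
grip_force: 0.0
time_s: 2.22
ee_pos: [0.5079, 0.0792, 0.2049]
eef_rot: [-3.141, -0.001, 2.809]
force: [0.1, 1.0, -0.8]
grip_width: 0.0939
grip_force: 0.0
need [0.04 0.05 5.  ] turn [-0.   -0.   -0.01] t 2.225 q [ 0.08  0.22  1.62 -0.    1.3  -1.16] F [ 0.1  1.  -0.8] w 0.0939 0.0
1752 ((506.7367858886719, 80.95281982421875), (24.15982437133789, 45.164039611816406), 71.50920104980469)
2455 ((560.5234375, 62.99851989746094), (23.244640350341797, 169.63133239746094), 71.4781265258789)
mat ((572.7393798828125, 78.55314636230469), 130.2574920654297)
```

```bash
python3 -m inch '1 .04 .05 .9 0 0 0;1 0 0 .9 0 0 0;1 0 0 .9 0 0 0;1 0 0 .9 0 0 0;1 0 0 .7 0 0 0;1 0 0 .7 0 0 0;1 0 0 0 0 0 0;-1 0 0 0 0 0 0;-1 0 0 0 0 0 0;-1 0 0 0 0 0 0' 60
python3 -m inch '-1 0 0 0 0 0 0;-1 0 0 0 0 0 0;-1 0 0 0 0 0 0;-1 0 0 0 0 0 0' 60
python3 t.py 0.507 0.081 0.055 161.1
```

```text
time_s: 3.52
ee_pos: [0.5069, 0.0825, 0.056]
eef_rot: [3.141, 0.001, 2.812]
force: [-0.5, 0.0, -0.1]
grip_width: 0.0677
grip_force: 0.0
time_s: 4.03
ee_pos: [0.5067, 0.0825, 0.0554]
eef_rot: [-3.142, -0.0, 2.812]
force: [-0.8, -0.1, -0.7]
grip_width: 0.0275
grip_force: 0.0
need [-0.03 -0.04  0.01] turn [-0. -0.  0.] t 4.025 q [ 0.09  0.4   1.77 -0.    0.97 -1.15] F [-0.8 -0.1 -0.7] w 0.0275 0.0
```

```bash
python3 -m inch '-1 0 0 0 0 0 0;-1 0 0 0 0 0 0;-1 0 0 0 0 0 0;-1 0 0 -.3 0 0 0;-1 0 0 -.6 0 0 0;-1 0 0 -.8 0 0 0;-1 0 0 -.8 0 0 0;-1 0 0 -.8 0 0 0;-1 0 0 -.5 0 0 0;-1 0 0 0 0 0 0' 60
python3 t.py 0.523 -0.155 0.155 84.7
python3 - <<'E'
from h import *
for n in("scene","top"):
    c=camera(n);P=pts(c);Z=P[...,2];hsv=cv2.cvtColor(c["img"],cv2.COLOR_BGR2HSV)
    cv2.imwrite(f"pics/lift_{n}.png",c["img"])
    b=(hsv[...,0]>100)&(hsv[...,0]<125)&(hsv[...,1]>130)&(Z>.06)&(Z<.2)&(P[...,0]>.4)&(P[...,0]<.72)
    q=P[b];s=(q[:,:2]-[.507,.0825])@[.947,-.32]
    for a in np.arange(0,.18,.02):
        k=(s>a)&(s<a+.02)
        if k.any():print(n,a.round(2),k.sum(),np.percentile(q[k,2],90).round(4))
E
```

```text
time_s: 5.28
ee_pos: [0.5069, 0.0825, 0.1701]
eef_rot: [3.141, 0.001, 2.812]
force: [-1.0, -0.4, -4.5]
grip_width: 0.024
grip_force: 60.0
need [-3.07 -7.32  0.5 ] turn [0.01 0.   7.64] t 5.275 q [ 0.09  0.25  1.67  0.    1.22 -1.15] F [-1.  -0.4 -4.5] w 0.024 60.0
scene 0.0 22 0.1476
scene 0.02 97 0.1517
scene 0.04 104 0.1518
scene 0.06 112 0.152
scene 0.08 113 0.1515
scene 0.1 119 0.1525
scene 0.12 115 0.1522
scene 0.14 116 0.1509
top 0.08 16 0.1503
top 0.1 81 0.1504
top 0.12 82 0.1511
top 0.14 49 0.1509
```

```bash
python3 -m inch '-1 0 0 0 0 0 .6;-1 0 0 0 0 0 .9;-1 0 0 0 0 0 .9;-1 0 0 0 0 0 .9;-1 0 0 0 0 0 .9;-1 0 0 0 0 0 .9;-1 0 0 0 0 0 .9;-1 0 0 0 0 0 .9;-1 0 0 0 0 0 .74;-1 0 0 0 0 0 0'
python3 t.py 0.523 -0.155 0.155 84.7
```

```text
time_s: 6.62
ee_pos: [0.5063, 0.0825, 0.1685]
eef_rot: [-3.14, 0.0, 1.479]
force: [-0.2, 0.4, -4.1]
grip_width: 0.0236
grip_force: 60.0
need [-7.83  1.28  0.45] turn [-0.01  0.    0.01] t 6.625 q [0.09 0.25 1.67 0.   1.22 0.18] F [-0.2  0.4 -4.1] w 0.0236 60.0
```

```bash
python3 - <<'E'
from h import *
c=dict(np.load("top0.npz"));t=cv2.resize(c["img"][150:350,360:520],None,fx=2.4,fy=2.4,interpolation=cv2.INTER_CUBIC)
c=dict(np.load("scene0.npz"));s=cv2.resize(c["img"][160:320,150:310],(480,480),interpolation=cv2.INTER_CUBIC)[:480]
im=np.zeros((480,t.shape[1]+480,3),np.uint8);im[:,:t.shape[1]]=t[:480];im[:,t.shape[1]:]=s;im=im[:,:800];cv2.imwrite("pics/crop1.png",im);print(im.shape)
E
```

```text
(480, 800, 3)
```

View pics/crop1.png

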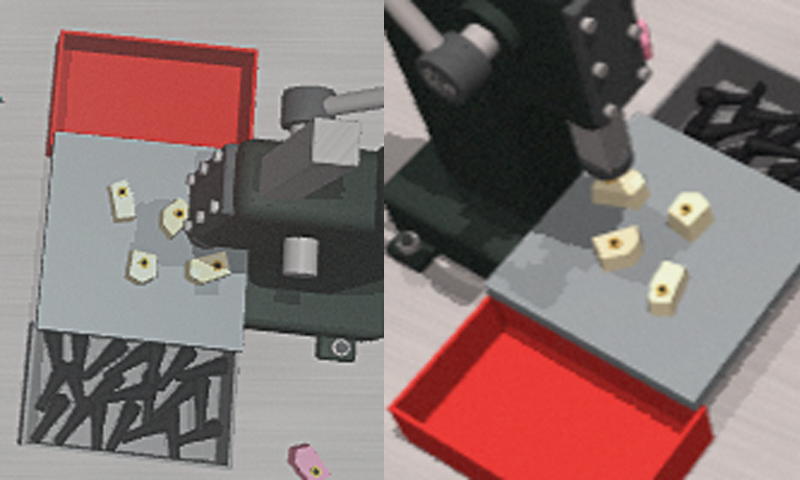

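```bash
python3 -m inch '-1 -.5 .1 0 0 0 0;-1 -.9 .15 0 0 0 0;-1 -.9 .15 0 0 0 0;-1 -.9 .15 0 0 0 0;-1 -.9 .15 0 0 0 0;-1 -.9 .15 0 0 0 0;-1 -.9 .15 0 0 0 0;-1 -.9 .15 0 0 0 0;-1 -.9 .13 0 0 0 0;-1 -.13 0 0 0 0 0'
python3 t.py 0.523 -0.155 0.1315 84.7
python3 - <<'E'
from h import *
ims=[]
for n in("scene","top"):
    c=camera(n);ims.append(c["img"])
    np.savez(f"{n}1.npz",**c);P=pts(c);Z=P[...,2];hsv=cv2.cvtColor(c["img"],cv2.COLOR_BGR2HSV)
    b=(hsv[...,0]>100)&(hsv[...,0]<125)&(hsv[...,1]>130)&(Z>.1)&(Z<.2)&(P[...,0]>.4)&(P[...,0]<.72)
    q=P[b];print(n,b.sum(),np.median(q[:,2]),cv2.minAreaRect((q[:,:2]*1000).astype(np.float32)))
cv2.imwrite("pics/pre.png",np.hstack([i[100:400,100:500] for i in ims]))
E
```

```text
time_s: 7.88
ee_pos: [0.5228, -0.157, 0.169]
eef_rot: [-3.141, 0.0, 1.478]
force: [0.4, 0.1, -4.5]
grip_width: 0.0234
grip_force: 60.0
need [0.07 0.   1.25] turn [-0.  0. -0.] t 7.875 q [-0.36  0.32  1.58 -0.    1.24 -0.27] F [ 0.4  0.1 -4.5] w 0.0234 60.0
scene 413 0.13633283661431794 ((520.0015258789062, -212.00851440429688), (170.70130920410156, 24.455013275146484), 84.96785736083984)
top 77 0.14822463717128564 ((510.0069580078125, -299.7611389160156), (17.868085861206055, 23.831035614013672), 80.53714752197266)
```

Confirmed in the crop: there are exactly four ivory shards with brass inserts on the bed, and the pink look-alike is off it at (310,462). Next I lower the scraper beside them.

```bash
python3 -m inch '-1 .07 0 .3 0 0 0;-1 0 0 .4 0 0 0;-1 0 0 .3 0 0 0;-1 0 0 .12 0 0 0;-1 0 0 .07 0 0 0;-1 0 0 0 0 0 0'
python3 t.py 0.742 -0.1755 0.1315 84.7
python3 - <<'E'
from h import *
ims=[camera(n)["img"] for n in("scene","top")]
cv2.imwrite("pics/low.png",np.hstack([cv2.resize(ims[0][130:350,130:330],(400,440)),cv2.resize(ims[1][150:370,330:530],(400,440))]))
E
```

```text
time_s: 8.72
ee_pos: [0.5235, -0.1529, 0.1338]
eef_rot: [3.141, 0.0, 1.479]
force: [-0.7, 0.9, -4.6]
grip_width: 0.0237
grip_force: 60.0
need [-0.08  7.32  0.08] turn [0. 0. 0.] t 8.725 q [-0.35  0.36  1.62 -0.    1.17 -0.26] F [-0.7  0.9 -4.6] w 0.0237 60.0
```

View pics/low.png

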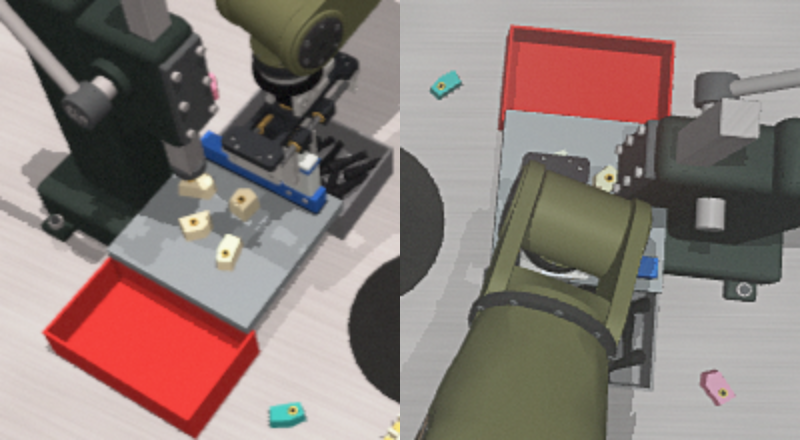

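The blade is behind all four shards: left panel, blade from (205,140) to (325,200), shards ahead of it. The wrist housing looks wide next to the press head, so I measure its clearance before sweeping.

```bash
python3 - <<'E'
from h import *
ex=np.array([.9957,-.0924]);ey=np.array([.0924,.9957])
for n in("top","scene"):
    c=camera(n);P=pts(c);hsv=cv2.cvtColor(c["img"],cv2.COLOR_BGR2HSV)
    q=P-[.5958,-.2325,0];px=q[...,:2]@ex;py=q[...,:2]@ey;Z=P[...,2]
    old=pts(dict(np.load(f"{n}0.npz")));new=(np.abs(old-P).max(-1)>.03)&(px>-.3)&(px<.1)&(py<.3)&(py>-.2)&(Z>.14)
    new=cv2.erode(new.astype(np.uint8),np.ones((3,3)))>0
    for z in np.arange(.14,.6,.04):
        m=new&(Z>z)&(Z<=z+.04)
        if m.sum()>5:print(n,"arm z",z.round(2),m.sum(),"px",px[m].min().round(3),px[m].max().round(3),"py",py[m].min().round(3),py[m].max().round(3))
    o=old-[.5958,-.2325,0];ox=o[...,:2]@ex;oy=o[...,:2]@ey
    m=(ox>-.1)&(ox<.1)&(oy<.1)&(oy>-.15)&(old[...,2]>.2)
    m=cv2.erode(m.astype(np.uint8),np.ones((2,2)))>0
    for z in np.arange(.2,.6,.05):
        k=m&(old[...,2]>z)&(old[...,2]<=z+.05)
        if k.sum()>3:print(n,"press z",z.round(2),k.sum(),"px",ox[k].min().round(3),ox[k].max().round(3),"pymax",oy[k].max().round(3))
E
```

```text
top arm z 0.22 9 px -0.107 -0.094 py 0.1 0.104
top arm z 0.26 236 px -0.121 0.008 py 0.041 0.105
top arm z 0.3 189 px -0.119 -0.097 py 0.042 0.106
top arm z 0.34 55 px -0.114 -0.102 py 0.065 0.098
top arm z 0.38 200 px -0.139 -0.028 py 0.024 0.135
top arm z 0.42 2707 px -0.196 -0.031 py 0.015 0.155
top arm z 0.46 1872 px -0.223 -0.095 py 0.031 0.172
top arm z 0.5 3608 px -0.298 -0.149 py 0.054 0.192
top arm z 0.54 4743 px -0.299 -0.221 py 0.058 0.199
top arm z 0.58 128 px -0.299 -0.293 py 0.122 0.182
top press z 0.2 57 px -0.037 -0.036 pymax -0.11
top press z 0.25 307 px -0.037 0.022 pymax 0.014
top press z 0.3 799 px -0.061 0.086 pymax 0.015
top press z 0.35 1813 px -0.06 0.086 pymax 0.014
top press z 0.4 2312 px -0.037 0.079 pymax -0.003
top press z 0.45 314 px -0.016 0.078 pymax -0.013
top press z 0.5 461 px -0.016 0.015 pymax -0.013
scene arm z 0.14 199 px -0.1 -0.054 py 0.065 0.097
scene arm z 0.18 46 px -0.099 -0.054 py 0.071 0.084
scene arm z 0.22 485 px -0.155 0.008 py 0.045 0.109
scene arm z 0.26 1003 px -0.165 0.011 py 0.042 0.109
scene arm z 0.3 297 px -0.115 -0.041 py 0.047 0.113
scene arm z 0.34 268 px -0.086 -0.039 py 0.048 0.135
scene arm z 0.38 982 px -0.17 -0.027 py 0.015 0.152
scene arm z 0.42 2632 px -0.208 -0.03 py 0.016 0.168
scene arm z 0.46 1984 px -0.284 -0.091 py 0.034 0.197
scene arm z 0.5 2524 px -0.299 -0.148 py 0.06 0.202
scene arm z 0.54 2291 px -0.3 -0.22 py 0.06 0.202
scene arm z 0.58 51 px -0.298 -0.288 py 0.129 0.181
scene press z 0.2 359 px -0.014 0.036 pymax -0.01
scene press z 0.25 508 px -0.028 0.034 pymax 0.016
scene press z 0.3 1228 px -0.028 0.09 pymax 0.017
scene press z 0.35 2126 px -0.033 0.09 pymax 0.018
scene press z 0.4 1921 px -0.033 0.082 pymax 0.002
scene press z 0.45 468 px -0.016 0.078 pymax -0.01
scene press z 0.5 308 px -0.015 0.016 pymax -0.01
```

```bash
python3 -m inch '-1 .15 0 0 0 -.12 0;-1 .15 0 0 0 -.13 0;-1 0 0 0 0 0 0;-1 0 0 0 0 0 0'
python3 - <<'E'
from h import *
ex=np.array([.9957,-.0924]);ey=np.array([.0924,.9957])
o=ctrl.get_obs();r=o["ee_pos"][:2]-[.5958,-.2325];print("tcp bed",r@ex,r@ey,o["ee_pos"][2],o["eef_rot"],o["force"])
c=camera("scene");P=pts(c);old=pts(dict(np.load("scene0.npz")))
q=P-[.5958,-.2325,0];px=q[...,:2]@ex;py=q[...,:2]@ey;Z=P[...,2];new=(np.abs(old-P).max(-1)>.03)&(px>-.3)&(px<.1)&(py<.3)&(py>-.2)&(Z>.14)
new=cv2.erode(new.astype(np.uint8),np.ones((3,3)))>0
for z in np.arange(.22,.6,.04):
    m=new&(Z>z)&(Z<=z+.04);print(z.round(2),m.sum(),py[m].min().round(3),px[m].max().round(3))
hsv=cv2.cvtColor(c["img"],cv2.COLOR_BGR2HSV)
b=(hsv[...,0]>100)&(hsv[...,0]<125)&(hsv[...,1]>130)&(Z>.07)&(Z<.14)&(px>-.13)&(px<.1)
for a in np.arange(-.1,.1,.03):
    k=b&(py>a)&(py<a+.03)
    if k.any():print("blade py",a.round(2),k.sum(),Z[k].min().round(4),Z[k].max().round(4),px[k].min().round(3),px[k].max().round(3),py[k].min().round(3))
E
```

```text
time_s: 9.43
ee_pos: [0.5243, -0.1437, 0.1337]
eef_rot: [3.142, 0.044, 1.479]
force: [0.2, 0.3, -3.4]
grip_width: 0.0236
grip_force: 60.0
tcp bed -0.07936219467990356 0.08177622362365126 0.13368579611665213 [3.14153385 0.0435309  1.47889068] [ 0.16866287  0.25819047 -3.35991618]
0.22 450 0.06 0.008
0.26 956 0.059 0.011
0.3 271 0.064 -0.042
0.34 265 0.066 -0.043
0.38 979 0.037 -0.03
0.42 2580 0.039 -0.033
0.46 1975 0.054 -0.102
0.5 2525 0.072 -0.149
0.54 2274 0.073 -0.22
0.58 21 0.14 -0.289
blade py -0.1 1 0.1177 0.1177 -0.086 -0.086 -0.07
blade py -0.07 136 0.0899 0.1238 -0.092 -0.066 -0.07
blade py -0.04 78 0.0914 0.1226 -0.088 -0.065 -0.039
blade py -0.01 32 0.0893 0.1057 -0.07 -0.066 -0.01
blade py 0.02 37 0.0869 0.107 -0.07 -0.065 0.02
blade py 0.05 39 0.0863 0.1141 -0.07 -0.066 0.05
blade py 0.08 101 0.0833 0.1163 -0.091 -0.065 0.08
```

```bash
python3 -m inch '-1 0 .1 .06 0 0 0;-1 0 .25 0 0 0 0;-1 0 .3 0 0 0 0;-1 0 .3 0 0 0 0;-1 0 .3 0 0 0 0;-1 0 .3 0 0 0 0;-1 0 .3 0 0 0 0;-1 0 .3 0 0 0 0;-1 0 .3 0 0 0 0;-1 0 .3 0 0 0 0'
python3 t.py 0.742 -0.164 0.132 84.7
python3 - <<'E'
from h import *
ims=[camera(n)["img"] for n in("scene","top")]
cv2.imwrite("pics/mid.png",np.hstack([cv2.resize(ims[0][130:350,130:330],(400,440)),cv2.resize(ims[1][150:370,330:530],(400,440))]))
E
```

```text
time_s: 10.72
ee_pos: [0.607, -0.1516, 0.1318]
eef_rot: [-3.142, 0.044, 1.478]
force: [-1.8, -0.7, -4.5]
grip_width: 0.0237
grip_force: 60.0
need [ 0.    4.52 -0.01] turn [-0.    0.25  0.  ] t 10.725 q [-0.28  0.53  1.38 -0.05  1.23 -0.18] F [-1.8 -0.7 -4.5] w 0.0237 60.0
```

View pics/mid.png

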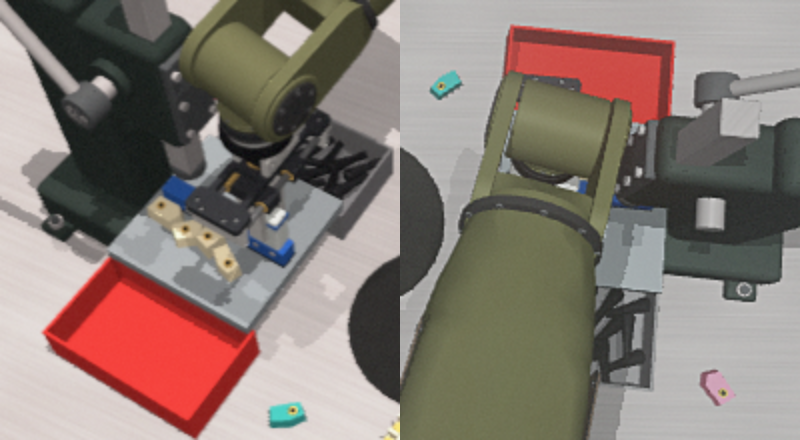

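All four shards lie in a row ahead of the blade (left panel, (160,210), (185,235), (207,240), (228,262)), so I carry on over the edge.

```bash
python3 -m inch '-1 0 .3 0 0 0 0;-1 0 .3 0 0 0 0;-1 0 .3 0 0 0 0;-1 0 .3 0 0 0 0;-1 0 .3 0 0 0 0;-1 0 .3 0 0 0 0;-1 0 .3 0 0 0 0;-1 0 .3 0 0 0 0;-1 0 .3 0 0 0 0;-1 0 .3 0 0 0 0' && python3 -m inch '-1 0 .3 0 0 0 0;-1 0 .3 0 0 0 0;-1 0 .3 0 0 0 0;-1 0 .3 0 0 0 0;-1 0 .3 0 0 0 0;-1 0 0 0 0 0 0'
python3 t.py 0.523 -0.144 0.135 84.7
python3 - <<'E'
from h import *
ims=[camera(n)["img"] for n in("scene","top")]
cv2.imwrite("pics/end.png",np.hstack([cv2.resize(ims[0][130:350,130:330],(400,440)),cv2.resize(ims[1][150:370,330:530],(400,440))]))
E
```

```text
time_s: 12.08
ee_pos: [0.6968, -0.1599, 0.1319]
eef_rot: [3.141, 0.044, 1.479]
force: [0.1, -0.3, -3.6]
grip_width: 0.0234
grip_force: 60.0
time_s: 12.82
ee_pos: [0.7413, -0.164, 0.1314]
eef_rot: [-3.142, 0.044, 1.479]
force: [-0.0, -0.1, -3.0]
grip_width: 0.0238
grip_force: 60.0
need [-0.01 -7.31 -0.12] turn [-0.    0.25  0.  ] t 12.825 q [-0.25  0.85  0.85 -0.04  1.43 -0.15] F [-0.  -0.1 -3. ] w 0.0238 60.0
```

View pics/end.png

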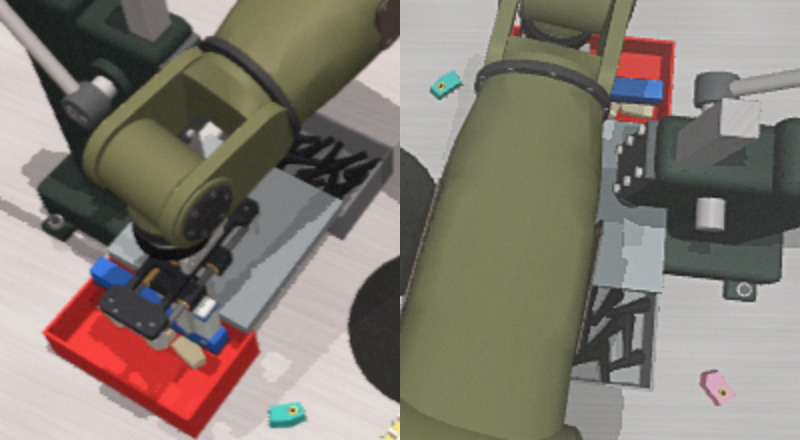

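Three or more shards are visible in or over the tray under the blade, and the visible bed looks clear. I raise the scraper and retreat to the front, then check.

```bash
python3 -m inch '-1 0 0 -.4 0 0 0;-1 0 0 -.7 0 0 0;-1 .3 0 -.5 0 .12 0;-1 .8 0 0 0 .13 0;-1 1 0 0 0 0 0;-1 1 0 0 0 0 0;-1 1 0 0 0 0 0;-1 1 0 0 0 0 0;-1 .9 -.3 0 0 0 0;-1 .8 -.6 0 0 0 0' && python3 -m inch '-1 .6 -.9 0 0 0 0;-1 .4 -1 0 0 0 0;-1 0 -.8 0 0 0 -.6;-1 0 -.6 0 0 0 -.7;-1 0 0 0 0 0 0'
python3 t.py 0.517 0.080 0.0565 161.1
python3 - <<'E'
from h import *
ims=[]
for n in("scene","top"):
    c=camera(n);ims.append(c["img"]);P=pts(c);Z=P[...,2]
    hsv=cv2.cvtColor(c["img"],cv2.COLOR_BGR2HSV);H,S,V=hsv[...,0],hsv[...,1],hsv[...,2]
    m=(H>12)&(H<38)&(S>25)&(V>110)&(P[...,1]<-.05)&(P[...,0]>.4)&(P[...,0]<.9)&(P[...,1]>-.4)&(Z<.12)&(Z>.006)
    nn,l,st,ce=cv2.connectedComponentsWithStats(m.astype(np.uint8))
    for i in range(1,nn):
        if st[i,4]>8:print(n,st[i,4],ce[i].round(),P[l==i].mean(0).round(3),P[l==i][:,2].max().round(3))
cv2.imwrite("pics/after.png",np.hstack([cv2.resize(ims[0][130:350,130:330],(400,440)),cv2.resize(ims[1][150:370,330:530],(400,440))]))
for n in("scene","top"):
    c=dict(np.load(f"{n}0.npz"));P=pts(c);m=((c["img"].max(-1)<75)&(abs(P[...,2]-.004)<.01)&(np.hypot(P[...,0]-.577,P[...,1]-.061)<.135)).astype(np.uint8)
    m=cv2.morphologyEx(m,cv2.MORPH_OPEN,np.ones((3,3)))
    q=P[m>0][:,:2];h=cv2.convexHull((q*1000).astype(np.float32));print(n,m.sum(),cv2.fitEllipse(h),cv2.minEnclosingCircle(h))
E
```

```text
time_s: 14.18
ee_pos: [0.7321, 0.0459, 0.1779]
eef_rot: [-3.14, -0.0, 1.479]
force: [-0.2, 0.4, -4.1]
grip_width: 0.0236
grip_force: 60.0
time_s: 14.8
ee_pos: [0.6359, 0.0817, 0.1792]
eef_rot: [3.142, -0.0, 1.706]
force: [0.4, 0.1, -3.4]
grip_width: 0.0235
grip_force: 60.0
need [ 0.47 -3.94  4.09] turn [ 0.   -0.   -6.34] t 14.8 q [ 0.07  0.52  1.27  0.    1.35 -0.06] F [ 0.4  0.1 -3.4] w 0.0235 60.0
scene 75 [189. 286.] [ 0.736 -0.301  0.021] 0.043
scene 117 [207. 293.] [ 0.736 -0.248  0.027] 0.044
scene 43 [226. 308.] [ 0.748 -0.189  0.02 ] 0.027
top 63 [431. 205.] [ 0.722 -0.263  0.032] 0.044
scene 4842 ((574.5579223632812, 60.817298889160156), (225.1773681640625, 228.0570526123047), 119.2109375) ((573.452880859375, 61.75959396362305), 115.01681518554688)
top 4880 ((574.1965942382812, 58.97383117675781), (226.12171936035156, 226.94927978515625), 108.0359878540039) ((574.3745727539062, 58.88807678222656), 114.13763427734375)
```

View pics/after.png

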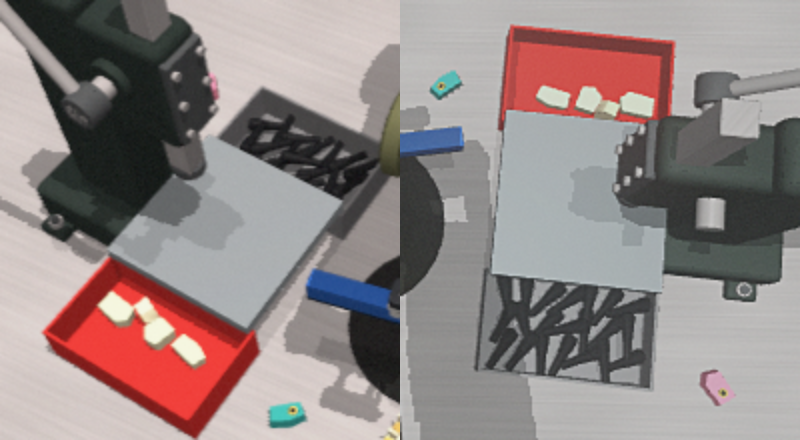

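All four shards are in the red tray (left panel, (115,310), (147,308), (158,332), (188,352)) and the bed is empty. Now I return the scraper to the mat.

```bash
python3 -m inch '-1 0 0 0 0 0 -.9;-1 0 0 0 0 0 -.9;-1 0 0 0 0 0 -.9;-1 0 0 0 0 0 -.9;-1 0 0 0 0 0 -.9;-1 0 0 0 0 0 -.9;-1 .2 -.1 0 0 0 -.94;-1 .7 -.24 0 0 0 0;-1 .8 -.27 0 0 0 0;-1 .8 -.27 0 0 0 0' && python3 -m inch '-1 .8 -.27 0 0 0 0;-1 .5 -.15 .5 0 0 0;-1 0 0 .8 0 0 0;-1 0 0 .8 0 0 0;-1 0 0 .8 0 0 0;-1 0 0 .4 0 0 0;-1 0 0 .2 0 0 0;-1 0 0 0 0 0 0'
python3 t.py 0.516 0.081 0.0560 161.1
```

```text
time_s: 16.15
ee_pos: [0.5571, 0.0813, 0.1785]
eef_rot: [3.142, -0.0, 2.809]
force: [0.7, 0.1, -3.5]
grip_width: 0.0235
grip_force: 60.0
time_s: 17.15
ee_pos: [0.5168, 0.0819, 0.0741]
eef_rot: [3.141, 0.0, 2.811]
force: [0.2, 0.5, -3.0]
grip_width: 0.0234
grip_force: 60.0
need [ 0.01 -0.04  0.6 ] turn [ 0.  0. -0.] t 17.15 q [ 0.09  0.39  1.73  0.    1.02 -1.15] F [ 0.2  0.5 -3. ] w 0.0234 60.0
```

```bash
python3 -m inch '-1 0 0 .2 0 0 0;-1 0 0 .2 0 0 0;-1 0 0 .1 0 0 0;-1 0 0 .06 0 0 0;-1 0 0 0 0 0 0;-1 0 0 0 0 0 0'
python3 t.py 0.516 0.081 0.0555 161.1
```

```text
time_s: 17.9
ee_pos: [0.5166, 0.0819, 0.0572]
eef_rot: [3.142, 0.0, 2.812]
force: [-0.3, 0.5, -3.0]
grip_width: 0.0236
grip_force: 60.0
need [ 0.01 -0.03  0.06] turn [0. 0. 0.] t 17.9 q [ 0.09  0.42  1.74 -0.    0.99 -1.15] F [-0.3  0.5 -3. ] w 0.0236 60.0
```

```bash
python3 -m inch '-1 0 0 .05 0 0 0;-1 0 0 0 0 0 0;1 0 0 0 0 0 0;1 0 0 0 0 0 0;1 0 0 0 0 0 0;1 0 0 0 0 0 0;1 0 0 -.5 0 0 0;1 0 0 -.9 0 0 0;1 0 0 -.9 0 0 0;1 0 0 -.9 0 0 0' && python3 -m inch '-1 0 0 -.9 0 0 0;-1 0 0 -.4 0 0 0'
python3 - <<'E'
from h import *
c=camera("wrist");P=pts(c);Z=P[...,2];hsv=cv2.cvtColor(c["img"],cv2.COLOR_BGR2HSV)
b=(hsv[...,0]>100)&(hsv[...,0]<125)&(hsv[...,1]>150)&(Z>.02)&(Z<.05)
print("blade",b.sum(),cv2.minAreaRect((P[b][:,:2]*1000).astype(np.float32)),np.percentile(Z[b],[5,50,95]))
m=(Z>.085)&(Z<.105)&(abs(P[...,0]-.516)<.06)&(abs(P[...,1]-.08)<.06);print("grip",m.sum(),cv2.minAreaRect((P[m][:,:2]*1000).astype(np.float32)))
for n in("top","scene"):
    c=camera(n);P=pts(c);hsv=cv2.cvtColor(c["img"],cv2.COLOR_BGR2HSV);H,S=hsv[...,0],hsv[...,1];X,Y,Z=np.moveaxis(P,-1,0)
    k=((H<6)|(H>174))&(S>120)&(Y>.3)&(Y<.4)&(X>.5)&(X<.62)&(Z>.06)&(Z<.11);q=P[k]
    print(n,"knob",k.sum(),cv2.minEnclosingCircle((q[:,:2]*1000).astype(np.float32)),q.min(0).round(4),q.max(0).round(4))
    k=(Y>.28)&(Y<.45)&(X>.4)&(X<.58)&(Z>.064)&(Z<.085)&(S<60);q=P[k];print("lever/pivot",k.sum(),q.mean(0).round(4),cv2.minAreaRect((q[:,:2]*1000).astype(np.float32)),q[:,2].max())
E
python3 t.py 0.562 0.30 0.18 161.1
```

```text
time_s: 19.15
ee_pos: [0.5165, 0.0819, 0.1536]
eef_rot: [3.141, 0.001, 2.812]
force: [-0.3, 0.3, 1.3]
grip_width: 0.0937
grip_force: 0.0
time_s: 19.4
ee_pos: [0.5169, 0.0819, 0.1928]
eef_rot: [3.141, 0.003, 2.812]
force: [0.6, -0.3, -0.0]
grip_width: 0.0774
grip_force: 0.0
blade 2460 ((566.8787231445312, 65.13255310058594), (23.72635841369629, 161.6179962158203), 71.01510620117188) [0.0333358  0.03479773 0.03605797]
grip 1917 ((516.5967407226562, 82.08283996582031), (24.516069412231445, 44.42073440551758), 71.59368896484375)
top knob 37 ((563.3905029296875, 347.6039123535156), 8.242103576660156) [0.5556 0.3394 0.0685] [0.5681 0.3558 0.1019]
lever/pivot 204 [0.5079 0.35   0.0687] ((502.97686767578125, 364.3521728515625), (101.52857208251953, 54.82667922973633), 6.629431247711182) 0.07515868149864269
scene knob 81 ((557.7332763671875, 348.6527099609375), 14.223313331604004) [0.5441 0.3415 0.0639] [0.5717 0.3565 0.1025]
lever/pivot 204 [0.5006 0.3558 0.0695] ((499.63299560546875, 366.6300354003906), (69.69878387451172, 69.61819458007812), 16.896406173706055) 0.07892809668456668
need [0.92 7.37 0.36] turn [0. 0. 0.] t 19.55 q [ 0.09  0.25  1.62 -0.    1.27 -1.15] F [-0.2  0.2  0.3] w 0.0654 0.0
```

```bash
python3 -m inch '-1 .12 .6 0 0 0 0;-1 .12 .95 0 0 0 0;-1 .12 .95 0 0 0 0;-1 .12 .95 0 0 0 0;-1 .12 .95 0 0 0 0;-1 .12 .95 0 0 0 0;-1 .12 .95 0 0 0 0;-1 .12 .95 0 0 0 -.6;-1 0 0 0 0 0 -.6;-1 0 0 0 0 0 -.68' 20
python3 t.py 0.563 0.308 0.080 180
python3 - <<'E'
from h import *
c=camera("wrist");cv2.imwrite("pics/tw.png",c["img"]);P=pts(c);hsv=cv2.cvtColor(c["img"],cv2.COLOR_BGR2HSV);H,S=hsv[...,0],hsv[...,1]
k=((H<6)|(H>174))&(S>120)&(P[...,2]>.09)&(P[...,2]<.11)
print(k.sum());q=P[k]
if k.sum():print(cv2.minEnclosingCircle((q[:,:2]*1000).astype(np.float32)))
E
```

```text
time_s: 20.8
ee_pos: [0.5589, 0.2985, 0.189]
eef_rot: [-3.141, -0.002, -3.138]
force: [-0.8, 0.2, 0.1]
grip_width: 0.0003
grip_force: 0.0
need [-0.14  0.32  3.63] turn [-0.   -0.01  0.02] t 20.8 q [ 0.43  0.5   1.28  0.    1.36 -1.14] F [-0.8  0.2  0.1] w 0.0003 0.0
363
((562.1130981445312, 348.6053771972656), 7.73336935043335)
```

```bash
python3 -m inch '-1 -.1 .3 .8 0 0 0;-1 0 0 .9 0 0 0;-1 0 0 .9 0 0 0;-1 0 0 .7 0 0 0;-1 0 0 .33 0 0 0;-1 0 0 0 0 0 0'
python3 t.py 0.562 0.327 0.080 180
```

```text
time_s: 21.6
ee_pos: [0.5623, 0.3063, 0.081]
eef_rot: [-3.141, -0.001, 3.14]
force: [-0.0, 0.6, 0.4]
grip_width: 0.0004
grip_force: 0.0
need [0.01 0.69 0.03] turn [-0.   -0.01 -0.01] t 21.6 q [ 0.44  0.62  1.36  0.    1.16 -1.13] F [-0.   0.6  0.4] w 0.0004 0.0
```

```bash
python3 -m inch '-1 0 .35 0 0 0 0;-1 0 .34 0 0 0 0;-1 -.08 .4 0 0 0 -.9;-1 -.08 .4 0 0 0 -.9;-1 -.08 .4 0 0 0 -.9;-1 -.08 .4 0 0 0 -.9;-1 -.08 .4 0 0 0 -.9;-1 -.08 .4 0 0 0 -.9;-1 0 0 0 0 0 0'
python3 - <<'E'
from h import *
o=ctrl.get_obs();print(o["ee_pos"],o["eef_rot"],o["force"])
for n in("top","scene"):
    c=camera(n);P=pts(c);hsv=cv2.cvtColor(c["img"],cv2.COLOR_BGR2HSV);H,S=hsv[...,0],hsv[...,1];X,Y,Z=np.moveaxis(P,-1,0)
    k=((H<6)|(H>174))&(S>120)&(Y>.3)&(Y<.46)&(X>.45)&(X<.62)&(Z>.06)&(Z<.11);q=P[k]
    if k.any():
        ctr=cv2.minEnclosingCircle((q[:,:2]*1000).astype(np.float32));print(n,k.sum(),ctr,np.arctan2(ctr[0][1]-348,ctr[0][0]-487.5))
E
```

```text
time_s: 22.72
ee_pos: [0.549, 0.3973, 0.0823]
eef_rot: [-3.141, 0.001, -2.2]
force: [2.6, 0.3, 1.8]
grip_width: 0.0001
grip_force: 1.1
[0.54901025 0.39729908 0.08226901] [-3.14090022e+00  1.21014366e-03 -2.20046785e+00] [2.62754635 0.31460671 1.78622207]
top 13 ((530.9217529296875, 402.49749755859375), 4.522703647613525) 0.8980304513693058
scene 4 ((542.5910034179688, 411.560791015625), 5.18835973739624) 0.8566608460227528
```

```bash
python3 -m inch '-1 -.08 .4 0 0 0 -.9;-1 0 0 0 0 0 0' ; python3 -m inch '-1 0 .08 0 0 0 0;-1 0 0 0 0 0 0'; python3 -m inch '-1 0 .06 0 0 0 0;-1 0 0 0 0 0 0'
```

```text
time_s: 23.08
ee_pos: [0.5409, 0.4052, 0.0819]
eef_rot: [-3.141, 0.0, -2.046]
force: [2.6, -0.7, 2.1]
grip_width: 0.0005
grip_force: 1.1
time_s: 23.32
ee_pos: [0.5394, 0.4059, 0.0819]
eef_rot: [-3.141, 0.001, -2.047]
force: [4.9, -0.9, 1.0]
grip_width: 0.0001
grip_force: 2.3
time_s: 23.58
ee_pos: [0.5387, 0.4063, 0.0821]
eef_rot: [-3.139, 0.002, -2.048]
force: [10.3, -1.3, -0.2]
grip_width: 0.0006
grip_force: 5.3
```

Force jumped from the ~2.5 N spring level to 10 N at a lever angle of about 1.1 rad, so the lever is at its stop. I back off along the arc and let it spring back.

```bash
python3 -m inch '-1 0 .03 0 0 0 0;-1 0 -.5 0 0 0 0;-1 -.4 -.9 0 0 0 0;-1 -.9 -.5 0 0 0 0;-1 -.9 -.3 0 0 0 0;-1 -.5 0 -.5 0 0 0;-1 0 0 -.9 0 0 0;-1 0 0 -.9 0 0 0;-1 0 0 -.9 0 0 0;-1 0 0 0 0 0 0'
python3 - <<'E'
from h import *
o=ctrl.get_obs();print(o["ee_pos"],o["force"],o["time_s"])
ims=[]
for n in("top","scene"):
    c=camera(n);ims.append(c["img"]);P=pts(c);hsv=cv2.cvtColor(c["img"],cv2.COLOR_BGR2HSV);H,S=hsv[...,0],hsv[...,1];X,Y,Z=np.moveaxis(P,-1,0)
    k=((H<6)|(H>174))&(S>120)&(Y>.3)&(Y<.46)&(X>.45)&(X<.62)&(Z>.06)&(Z<.11);q=P[k]
    if k.any():print(n,k.sum(),cv2.minEnclosingCircle((q[:,:2]*1000).astype(np.float32)))
cv2.imwrite("pics/fin.png",np.hstack([cv2.resize(ims[0][120:390,100:520],(400,257)),cv2.resize(ims[1][130:400,150:570],(400,257))]))
E
```

```text
time_s: 24.82
ee_pos: [0.6326, 0.4496, 0.1795]
eef_rot: [-3.14, 0.003, -2.045]
force: [1.7, 0.4, 0.3]
grip_width: 0.0005
grip_force: 0.0
[0.63258842 0.44957226 0.17953533] [1.68033103 0.44901579 0.29938981] 24.825
top 49 ((562.7366943359375, 347.01190185546875), 8.316685676574707)
scene 79 ((563.94384765625, 349.8029479980469), 8.399404525756836)
```

View pics/fin.png

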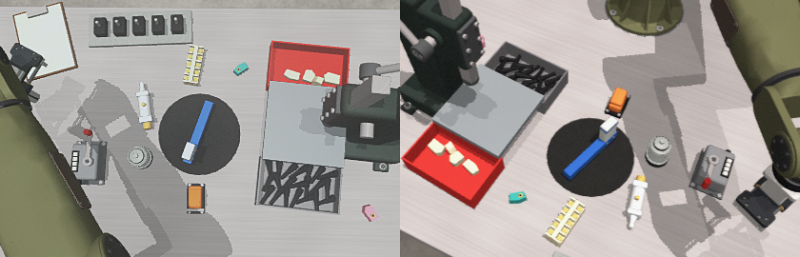

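The final view shows the four shards in the red tray, the scraper upright on the mat, the knob back at rest at (87,132) in the left panel, and the other parts where they were.

```bash
python3 -c "
from station import ticket;print(ticket.hand_in())"
```

```text
the job is handed in; nothing more can be done
None
```

I've handed in the job at about 25 s: all four shards are in the red tray, the scraper stands upright on its mat, and the tally lever was then swung to its stop and sprang back to rest; the other parts weren't moved.

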